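# Put the cupboard things away with their own kind

## Robot

A 6-joint arm with a two-finger parallel gripper is mounted at the origin on the work surface. World frame = base frame: x ahead of the robot, y to its left, z up, the work surface at z = 0. Lengths are in m, angles in rad, forces in N, time in s.
With the tool pointing down it reaches from about 0.35 to 0.85 m from the base axis. Payload 8.1 kg.
Tool frame: the origin (TCP) lies at the very end of the fingers, on their centre line; the grasp point (between the pads) lies 19 mm behind it; z points along the fingers, y is the line along which they close (so a half turn about z gives the same grasp; the last joint's range is limited). The gripper opens to 93 mm and grips with 3 to 60 N. Pads are 15 mm wide; open, the fingers measure 128 mm over their backs; the gripper's body (75 mm by 188 mm) begins 65 mm behind the grasp point.
Start: joints at [1.226, 0.13, 1.488, -0, 1.523, -0.085], TCP at [0.154, 0.58, 0.219] pointing down, gripper open.
Joint ranges: [-2.96, 2.96], [-0.89, 2.26], [0.02, 2.5], [-1.34, 4.48], [0, 2.73], [-2.66, 2.66]. Speed limits (rad/s): [2.39, 2.39, 2.79, 3.14, 3.14, 3.14].

## Interface

Orientations are given as a rotation vector (axis times angle).
In Python, from plant import read_state, eyes, workorder gives the robot as it stands. The module is installed in compiled form; this text tells all that it offers.
- The arm moves only by the tool play_rows, never from a script. Its argument "targets" is one flat list of numbers, 4 for each row, row after row: the shift along the tool's x, y, z in cm, then the turn about the tool's z in degrees. In form: [dx, dy, dz, roll, dx, dy, dz, roll, ...]. A call has 1 to 8 rows; each row is the pose to reach, as a shift and turn from the pose commanded when the call began, along the tool's axes at that moment; what a row does not reach only later rows make up. A row lasts 1/12 s, in which the tool goes at most 41.7 mm and 7.16 degrees, less where a joint would pass 70% of its speed; a pose out of reach is approached as far as the arm can. A call with a gripper value outside its range is refused whole. "grip" is the finger opening in cm, from 0 to 9.3, set as the call begins (left out, the last holds). The fingers move at their own pace and stop on an object; "grip_force" is the grip in N (left out, the last holds). Time passes only in rows, so rows that repeat a pose let the fingers close. It gives the time, the measured TCP pose, the force, the opening and the grip force at its end, in the units of the state.
- read_state(): the state, without advancing time (a new reading comes with each control period).
- eyes.read_camera(name): name is "scene" or "top" or "wrist"; returns a dict with "image" (384x512x3 uint8, red, green, blue), "vfov" (degrees; the focal length in pixels is half the picture's height over the tangent of half this angle, whatever the lens; pixels are square), "cx", "cy" (the principal point, pixels), "cam_to_world" (4x4, takes a point from camera to world coordinates); the wrist camera has in their place "T_tool_cam" (4x4, takes a point from camera to tool coordinates, whose origin is the TCP and whose axes are the flange's). Camera axes: x right, y up, looking along -z (the intrinsics and any distortion apply to the point x, -y, -z); pixel columns grow to the right and rows downward; lengths in m; the calibration is good to about 2 mm. A picture is of the moment at which its call begins: read the wrist's pose just before it. There is no depth.
- workorder.close_job(): hands the job in; it is judged then, once.
The state is a dict: "t": time; "q": joint angles; "dq": joint speeds; "joint_torque": joint torques, N m; "tool_pos": TCP position; "orientation": TCP orientation; "force": force on the tool from outside, world axes, zero at the start; "wrist_torque": the same for the moment, N m; "opening": finger opening in m; "gripper_force": force on a finger pad.
Only numpy, scipy, OpenCV 4.12 (cv2) and the standard library are available. Lean on these libraries where they do the work, as an engineer would, in place of code of your own. Each camera call takes 0.05 s, during which the arm holds its last target. There are 200 camera calls.

## Task

Sort the loose glass jar, bag clip and ramekin from in front of the door rack into its three bins, each into the bin that already holds another of its kind, lying or standing on the bin's floor beside it. Set the jar and the ramekin down upright rather than dropping them, and leave what is already in the bins and the other things on the shelf where they are.

Things in the scene. Friction and masses are not known exactly. Their poses are not given: they have to be found in the camera images.
- jar: the loose jar to put away: cylindrical glass jar, 43 diameter, with a white lid of 44 diameter and 16 high; 70 high in all, 120 g; stands upright, origin at the centre of its underside, z up. Sizes in mm throughout.
- clip: the loose bag clip to put away: straight grey plastic bag clip lying flat, a closed bar 110 long (its x axis) x 14 wide (y) x 18 high (z), 30 g; origin at the centre of its underside
- ramekin: the loose ramekin to put away: white ceramic mini ramekin, open on top, 58 outside diameter with straight sides, wall 4, 36 high, 110 g; stands upright, origin at the centre of its underside, z up
- bin_jars: one of three identical fixed shallow cream bins in a row on the door rack (order varies): outside 110 (x, away from the robot) x 150 (y, along the rack) x 26 high, walls and floor 3; origin at the centre of its underside, 15 above the work surface. It already holds a jar, standing near its +y end; the other end is free
- bin_clips: one of three identical fixed shallow cream bins in a row on the door rack (order varies): outside 110 (x, away from the robot) x 150 (y, along the rack) x 26 high, walls and floor 3; origin at the centre of its underside, 15 above the work surface. It already holds a bag clip, lying along the bin's y axis in its +x half (far from the robot); the near half is free
- bin_ramekins: one of three identical fixed shallow cream bins in a row on the door rack (order varies): outside 110 (x, away from the robot) x 150 (y, along the rack) x 26 high, walls and floor 3; origin at the centre of its underside, 15 above the work surface. It already holds a ramekin, standing near its -y end; the other end is free
- jar_stored: the jar already in its bin: cylindrical glass jar, 43 diameter, with a white lid of 44 diameter and 16 high; 70 high in all, 120 g; stands upright, origin at the centre of its underside, z up
- clip_stored: the bag clip already in its bin: straight grey plastic bag clip lying flat, a closed bar 110 long (its x axis) x 14 wide (y) x 18 high (z), 30 g; origin at the centre of its underside
- ramekin_stored: the ramekin already in its bin: white ceramic mini ramekin, open on top, 58 outside diameter with straight sides, wall 4, 36 high, 110 g; stands upright, origin at the centre of its underside, z up
- rack: fixed rack of the swung-out cupboard door that carries the bins, 560 long along its y axis; origin on the work surface under the middle bin's place; bin places at y = -165, 0 and 165. Behind the bins a wire rail 78 high at x = +66 and the door's edge, 42 high, at x = +71 to +85
- spoon: bystander: pink silicone spoon lying along its x axis, 170 long, about 40 wide at the bowl and 25 high
- salt: bystander: small round dark steel spice tin (salt), 38 diameter, 50 high, origin at the centre of its underside
- snack_box: bystander: plastic snack box with a white latched lid, 164 x 104 x 67 high, origin at the centre of its underside
- mug: bystander: blue mug, 76 diameter, 85 high, handle towards its +y; origin at the centre of its underside
Things that resemble listed ones, but are neither listed nor needed, are in the scene too. What is shaped like the jar but blue is not meant.

How it is judged:
By the outcome, as a careful person would: the job done as asked, in the order asked, and still so for the second after the job is handed in, with the robot touching nothing.
It also fails if it takes over 72 s, if anything falls off the work surface, if the arm or the gripper's body presses on something with over 40 N, if the wrist force passes 120 N, or if a joint passes its speed limit or range.

## Working session

There is one attempt and no reset: what is moved stays moved. The work goes in short steps, Python scripts to look and compute and a tool call to move; the robot and the scene stay as the last step left them, time stands still between calls to the robot, and variables do not carry over. Pictures are saved under pics/ and viewed, at most 10 in all, crops included, and the job is handed in when it is done.

Besides the shell and the picture viewer there is one more tool, called by a JSON object that holds its "fn" and its "kwargs", one argument or row to a line. play_rows: Moves the arm, as the interface text tells. Its arguments: {"type":"object","properties":{"targets":{"type":"array"},"grip":{"type":"number"},"grip_force":{"type":"number"}},"required":["targets"]}

```bash
mkdir -p pics; cat > h.py <<'E'
import numpy as np,cv2
from scipy.spatial.transform import Rotation as R
from plant import read_state, eyes, workorder
def T():
    s=read_state();M=np.eye(4);M[:3,:3]=R.from_rotvec(s['orientation']).as_matrix();M[:3,3]=s['tool_pos'];return M
def cam(n):
    M=T();c=eyes.read_camera(n)
    c['M']=M@np.array(c['T_tool_cam']) if n=='wrist' else np.array(c['cam_to_world'])
    c['f']=192/np.tan(np.radians(c['vfov'])/2);return c
def ray(c,u,v,z):
    d=c['M'][:3,:3]@np.array([(u-c['cx'])/c['f'],-(v-c['cy'])/c['f'],-1.]);o=c['M'][:3,3]
    return (o+d*(z-o[2])/d[2])
def proj(c,p):
    q=np.linalg.inv(c['M'])@np.append(p,1);return c['cx']+c['f']*q[0]/-q[2],c['cy']-c['f']*q[1]/-q[2]
def save(c,n): cv2.imwrite('pics/'+n,c['image'][:,:,::-1])
E
python3 - <<'E'
from h import *
import pickle
for n in ('top','scene'):
    c=cam(n);pickle.dump(c,open(n+'.pkl','wb'));save(c,n+'.png')
    print({k:v for k,v in c.items() if k not in('image','cam_to_world')})
print(read_state())
E
```

```text
{'vfov': 44.573362659425186, 'cx': 255.41755871493837, 'cy': 190.58225336771076, 'M': array([[-0.01292352,  0.99128327, -0.13111239,  0.32535526],
       [-0.99984108, -0.01120063,  0.01386956,  0.01107757],
       [ 0.01228012,  0.13127079,  0.99127049,  1.59787602],
       [ 0.        ,  0.        ,  0.        ,  1.        ]]), 'f': np.float64(468.4545164758024)}
{'vfov': 52.36573808305014, 'cx': 260.12731998060525, 'cy': 189.9304639073413, 'M': array([[ 0.37543109, -0.78695169,  0.48965144,  1.04128002],
       [ 0.92682061,  0.31452452, -0.20512893, -0.22152155],
       [ 0.00741918,  0.53083083,  0.84744533,  0.93401396],
       [ 0.        ,  0.        ,  0.        ,  1.        ]]), 'f': np.float64(390.49020307910575)}
{'t': 0.1, 'q': array([ 1.22560414e+00,  1.31120292e-01,  1.48916244e+00, -1.88362542e-05,
        1.52302356e+00, -8.53472068e-02]), 'dq': array([-0.00088933, -0.002551  , -0.00327802,  0.0006401 , -0.00074708,
       -0.00138837]), 'joint_torque': array([ 7.19851923e-04, -5.61341000e+01, -4.93094623e+01,  7.69186509e-02,
        2.92360398e-02, -9.15264332e-05]), 'tool_pos': array([0.15393529, 0.57937538, 0.21767603]), 'orientation': array([-4.06969611e-01, -3.11476947e+00,  2.63566906e-03]), 'force': array([ 0.19523025,  0.06455829, -0.01943671]), 'wrist_torque': array([-0.03190922, -0.01268645,  0.02464438]), 'gripper_force': 0.0, 'opening': 0.09319877517357421}
```

View pics/top.png

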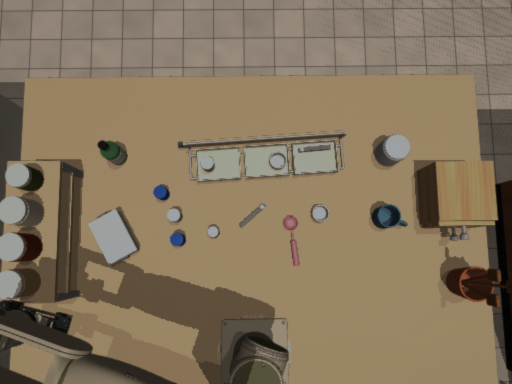

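View pics/scene.png

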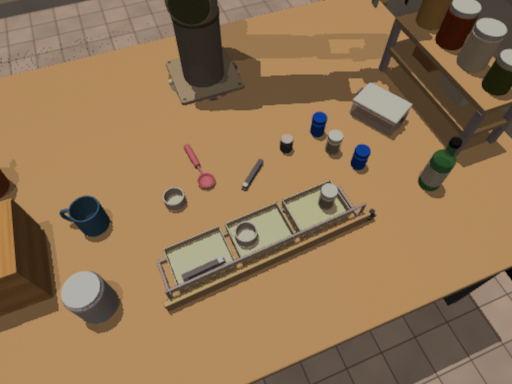

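The top view shows the loose jar at about (174,215) with blue lookalikes at (161,192) and (178,239). The loose clip is at (252,215), the ramekin at (319,213) and the salt tin at (213,231). From left (+y) to right, the bins are jars (218,164), ramekins (266,161) and clips (315,157).

```bash
python3 - <<'E'
from h import *
import pickle
c=pickle.load(open('top.pkl','rb'));im=c['image']
hsv=cv2.cvtColor(im,cv2.COLOR_RGB2HSV)
for n,(u,v) in dict(jar=(174,215),ram=(319,213),clip=(250,217),binfloor=(230,170),b2=(256,162),b3=(315,165),table=(300,190),salt=(213,231)).items(): print(n,im[v,u],hsv[v,u])
def blobs(mask,name,z,amin):
    n,l,s,ce=cv2.connectedComponentsWithStats(mask.astype(np.uint8))
    for i in range(1,n):
        if amin<s[i,4]<3000 and 130<ce[i,0]<360 and 120<ce[i,1]<260:
            cnt=cv2.findContours((l==i).astype(np.uint8),0,1)[0][0];r=cv2.minAreaRect(cnt)
            print(name,s[i],ce[i].round(1),'rect',np.round(r[0],1),np.round(r[1],1),round(r[2]),'world',ray(c,*ce[i],z).round(3))
H,S,V=[hsv[...,i].astype(int) for i in range(3)]
blobs((S<50)&(V>90),'grey',0.05,15)
blobs((H>20)&(H<40)&(S>30)&(S<110)&(V>120),'cream',0.018,200)
cr=cv2.resize(im[120:260,140:350],None,fx=3.8,fy=3.8,interpolation=cv2.INTER_CUBIC);cv2.imwrite('pics/crop.png',cr[:,:,::-1])
E
```

```text
jar [159 162 165] [105   9 165]
ram [158 162 165] [103  11 165]
clip [100  96  94] [ 10  15 100]
binfloor [158 161 145] [ 36  25 161]
b2 [158 162 147] [ 38  24 162]
b3 [158 162 148] [ 39  22 162]
table [155 134 101] [ 18  89 155]
salt [158 161 167] [110  14 167]
grey [186 132 159  13 272] [264.9 138.1] rect [265.  138.1] [  1.8 158.5] 86 world [ 0.709 -0.045  0.05 ]
grey [336 139   8  32  89] [340.3 154.2] rect [339.5 154.5] [30.9  6.6] 87 world [ 0.651 -0.299  0.05 ]
grey [239 204  26  23 127] [252.3 214.6] rect [252.  215.1] [ 4.4 31.3] 48 world [0.45  0.001 0.05 ]
grey [312 205  17  17 217] [319.6 212.9] rect [320. 213.] [16. 16.] 90 world [ 0.453 -0.223  0.05 ]
grey [167 208  13  14 146] [173.2 214.6] rect [173.  214.5] [13. 12.] 90 world [0.453 0.262 0.05 ]
grey [208 226  11  12 102] [212.7 231.3] rect [213.  231.5] [11. 10.] 90 world [0.397 0.132 0.05 ]
```

View pics/crop.png

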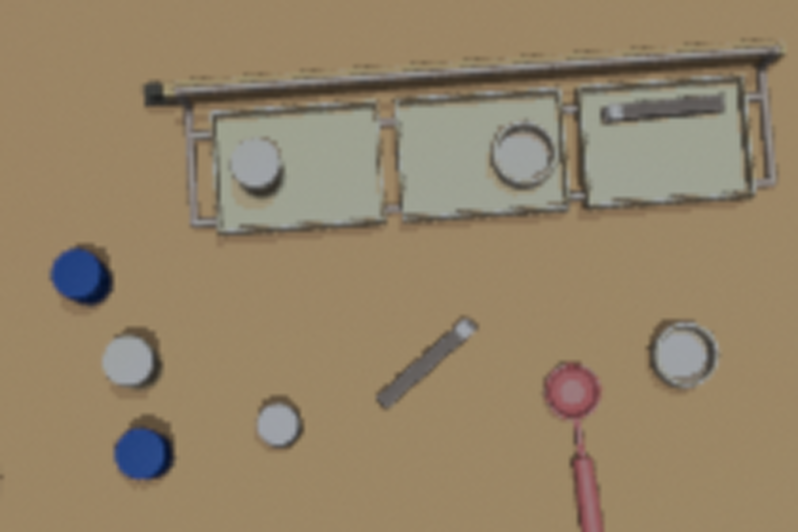

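```bash
cat >> h.py <<'E'
def go(p,ang=None,tcp_z=None):
    """tool-frame shift (cm) and roll (deg) to put TCP at p; ang = world direction (deg) of closing axis"""
    M=T();d=M[:3,:3].T@(np.array(p)-M[:3,3])*100
    y=M[:3,1];cur=np.degrees(np.arctan2(y[1],y[0]))
    r=None if ang is None else round(-((ang-cur+90)%180-90),1)
    print('shift',d.round(2),'roll',r,'| cur closing dir',round(cur,1),'tcp',M[:3,3].round(4),'zax',M[:3,2].round(3),'q6',round(read_state()['q'][5],2))
E
python3 - <<'E'
from h import *
import pickle
c=pickle.load(open('top.pkl','rb'))
B=[[(214,114),(380,103),(385,223),(219,233)],[(398,101),(560,92),(568,210),(401,219)],[(580,88),(742,79),(751,198),(586,208)]]
for b in B:
    w=np.array([ray(c,140+x/3.8,120+y/3.8,.041) for x,y in b])
    print(w.mean(0).round(4),'len y',np.linalg.norm(w[0]-w[1]).round(3),np.linalg.norm(w[3]-w[2]).round(3),'len x',np.linalg.norm(w[0]-w[3]).round(3),'yaw',[np.degrees(np.arctan2(-d[0],d[1])).round(1) for d in (w[0]-w[1],w[3]-w[2])])
print('jar',ray(c,173.4,214.6,.07),'ram',ray(c,319.7,213,.036),'rammid')
e=[ray(c,140+x/3.8,120+y/3.8,.018) for x,y in [(468,324),(385,402)]];print('clip',(e[0]+e[1])/2,'ang',np.degrees(np.arctan2(*(e[0]-e[1])[1::-1])),np.linalg.norm(e[0]-e[1]))
for n,(x,y),z in [('jar_st',(256,163),.088),('ram_st',(523,155),.054),('blue1',(79,274),.07),('blue2',(143,453),.07)]: print(n,ray(c,140+x/3.8,120+y/3.8,z))
go([.457,.262,.15],90)
E
```

```text
[0.6225 0.1116 0.041 ] len y 0.148 0.147 len x 0.107 yaw [np.float64(3.3), np.float64(2.9)]
[ 0.6323 -0.0505  0.041 ] len y 0.145 0.148 len x 0.107 yaw [np.float64(2.7), np.float64(2.5)]
[ 0.6417 -0.214   0.041 ] len y 0.146 0.147 len x 0.109 yaw [np.float64(2.7), np.float64(2.9)]
jar [0.45146513 0.25818652 0.07      ] ram [ 0.45380599 -0.22501377  0.036     ] rammid
clip [0.44955807 0.00069781 0.018     ] ang -47.41817922682435 0.10133751465297462
jar_st [0.61824216 0.1460345  0.088     ]
ram_st [ 0.62953389 -0.08635443  0.054     ]
blue1 [0.52591097 0.30020839 0.07      ]
blue2 [0.37141811 0.24371003 0.07      ]
shift [-37.44 -22.87   6.8 ] roll -14.9 | cur closing dir 75.1 tcp [0.1539 0.5794 0.2177] zax [-0.001 -0.002 -1.   ] q6 -0.09
```

The corner fits give 148 x 107 mm bins at 165 mm spacing, yaw about 3°, which matches the stated sizes. Blue jars stand on either side of the jar along about 20°, so I will close along about 110°.

```bash
python3 -c "
from h import *
go([.4515,.258,.17],110)"
```

```text
shift [-37.02 -23.41   4.8 ] roll -34.9 | cur closing dir 75.1 tcp [0.1539 0.5794 0.2177] zax [-0.001 -0.002 -1.   ] q6 -0.09
```

{"fn": "play_rows", "kwargs": {
  "targets": [-37, -23.4, 4.8, -35, -37, -23.4, 4.8, -35, -37, -23.4, 4.8, -35, -37, -23.4, 4.8, -35, -37, -23.4, 4.8, -35, -37, -23.4, 4.8, -35, -37, -23.4, 4.8, -35, -37, -23.4, 4.8, -35]
}}

```text
t: 0.77
tool_pos: [0.3711, 0.3449, 0.1833]
orientation: [0.55, -3.093, 0.0]
force: [-0.2, 0.4, 0.3]
opening: 0.0931
gripper_force: 0.0
```

```bash
python3 -c "
from h import *
go([.4515,.258,.17],110)"
```

```text
shift [ -4.55 -10.92   1.33] roll 0.2 | cur closing dir 110.2 tcp [0.3711 0.3449 0.1833] zax [-0. -0. -1.] q6 -1.27
```

{"fn": "play_rows", "kwargs": {
  "targets": [-4.1, -9.9, 1.2, 0, -4.1, -9.9, 1.2, 0, -4.1, -9.9, 1.2, 0, -4.1, -9.9, 1.2, 0, -4.1, -9.9, 1.2, 0, -4.1, -9.9, 1.2, 0]
}}

```text
t: 1.27
tool_pos: [0.4424, 0.2681, 0.1715]
orientation: [0.548, -3.093, -0.0]
force: [-0.0, 1.2, -1.0]
opening: 0.0928
gripper_force: 0.0
```

```bash
python3 -c "
from h import *
c=cam('wrist');save(c,'w1.png');print(c['T_tool_cam'],c['f'])
print(proj(c,[.4515,.258,.07]))
go([.4515,.258,.03],110)"
```

```text
[[ 2.22659044e-05  9.56223795e-01  2.92636385e-01  8.08717375e-02]
 [ 9.99999987e-01 -6.83794078e-05  1.47350483e-04  1.40938135e-03]
 [ 1.60910341e-04  2.92636378e-01 -9.56223784e-01 -1.66438460e-01]
 [ 0.00000000e+00  0.00000000e+00  0.00000000e+00  1.00000000e+00]] 332.39782323858384
(np.float64(239.2346277827715), np.float64(198.94083128745075))
shift [-0.51 -1.31 14.17] roll 0.2 | cur closing dir 110.2 tcp [0.4422 0.2685 0.1717] zax [-0.001  0.    -1.   ] q6 -1.48
```

View pics/w1.png

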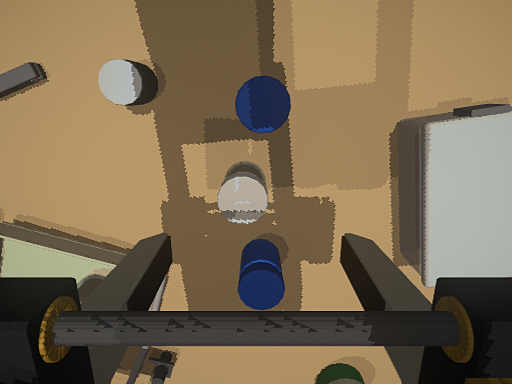

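The wrist view shows the white lid, 218 to 268 px wide, centred near (243,200), against a predicted (239,199). The blue jars sit fore and aft, and the finger corridors on both sides are clear.

```bash
python3 -c "
from h import *
c=cam('wrist');p=ray(c,243,200,.07);print(p, np.linalg.norm(ray(c,218,200,.07)-ray(c,268,200,.07)));p[2]=.03
go(p,110)"
```

```text
[0.4511985  0.26177923 0.07      ] 0.04239729316911274
shift [-0.6  -0.97 14.18] roll 0.2 | cur closing dir 110.2 tcp [0.4422 0.2688 0.1718] zax [-0.  0. -1.] q6 -1.48
```

{"fn": "play_rows", "kwargs": {
  "targets": [-0.6, -0.9, 2, 0, -0.6, -0.9, 6, 0, -0.6, -0.9, 10, 0, -0.6, -0.9, 13, 0, -0.6, -0.9, 14.2, 0, -0.6, -0.9, 14.2, 0, -0.6, -0.9, 14.2, 0]
}}

```text
t: 1.95
tool_pos: [0.4515, 0.2622, 0.0305]
orientation: [0.551, -3.093, -0.0]
force: [0.0, 0.8, 0.5]
opening: 0.0931
gripper_force: 0.0
```

{"fn": "play_rows", "kwargs": {
  "targets": [0, 0, 0, 0, 0, 0, 0, 0, 0, 0, 0, 0, 0, 0, 0, 0, 0, 0, 0, 0, 0, 0, 0, 0, 0, 0, 0, 0, 0, 0, 0, 0],
  "grip": 3.5,
  "grip_force": 15
}}

```text
t: 2.62
tool_pos: [0.4518, 0.2612, 0.0298]
orientation: [-0.549, 3.093, -0.0]
force: [1.2, -0.6, 0.6]
opening: 0.0444
gripper_force: 1.0
```

{"fn": "play_rows", "kwargs": {
  "targets": [0, 0, 0, 0, 0, 0, 0, 0, 0, 0, -1, 0, 0, 0, -4, 0, 0, 0, -8, 0, 0, 0, -11, 0, 0, 0, -11, 0, 0, 0, -11, 0]
}}

```text
t: 3.28
tool_pos: [0.4533, 0.2623, 0.1428]
orientation: [-0.548, 3.088, 0.002]
force: [-0.3, -1.1, -2.0]
opening: 0.0437
gripper_force: 15.0
```

```bash
python3 -c "
from h import *
s=read_state();print(s['opening'],s['gripper_force'],s['force'])
go([.6246,.0737,.14],30)"
```

```text
0.04371522329391099 14.986162260174751 [-0.30868086 -1.12826662 -1.98964561]
shift [ -9.6  -23.6    0.32] roll 80.1 | cur closing dir 110.1 tcp [0.4533 0.2623 0.1428] zax [ 0.005  0.002 -1.   ] q6 -1.5
```

{"fn": "play_rows", "kwargs": {
  "targets": [-1, -2, 0, 7, -2.5, -5.5, 0, 14, -4, -9.5, 0, 21, -5.5, -13.5, 0, 28, -7, -17.5, 0, 35, -8.5, -21, 0, 42, -9.3, -23, 0, 49, -9.6, -23.6, 0, 56]
}}

```text
t: 3.95
tool_pos: [0.6237, 0.069, 0.1373]
orientation: [-0.981, -2.982, 0.003]
force: [1.1, 0.3, -2.6]
opening: 0.0435
gripper_force: 15.0
```

{"fn": "play_rows", "kwargs": {
  "targets": [0, 0, 0, 7, 0, 0, 0, 14, 0, 0, 0, 21, 0, 0, 0, 24, 0, 0, 0, 24, 0, 0, 0, 24]
}}

```text
t: 4.45
tool_pos: [0.6219, 0.0728, 0.138]
orientation: [-1.564, -2.722, 0.002]
force: [-0.2, 0.9, -1.0]
opening: 0.044
gripper_force: 15.0
```

```bash
python3 -c "
from h import *
c=cam('wrist');save(c,'w2.png')
go([.6246,.0737,.048],30)"
```

```text
shift [-0.06  0.28  9.03] roll 0.3 | cur closing dir 30.3 tcp [0.6221 0.0728 0.1384] zax [-0.002 -0.    -1.   ] q6 -0.49
```

View pics/w2.png

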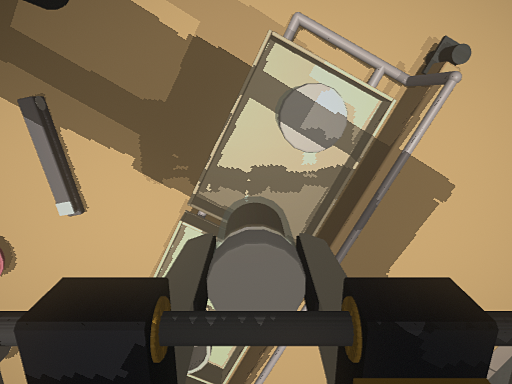

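The jar is held upright below the gripper, with the stored jar at (313,118). The bin's +y rim corners are at (272,33) and (396,97), and the near -y corner is at about (190,205).

```bash
python3 -c "
from h import *
c=cam('wrist')
a,b,d=[ray(c,*p,.041) for p in [(272,33),(396,97),(190,205)]];print(a,b,d,np.linalg.norm(a-b),np.linalg.norm(a-d),'centre',(b+d)/2)
print('clip ends',ray(c,40,97,.018),ray(c,72,208,.018))
"
```

```text
[0.57041234 0.18660673 0.041     ] [0.67484949 0.19613238 0.041     ] [0.5788059  0.03948196 0.041     ] 0.1048706623617214 0.14736401149659453 centre [0.6268277  0.11780717 0.041     ]
clip ends [0.42813775 0.05191636 0.018     ] [ 0.48660696 -0.02681698  0.018     ]
```

{"fn": "play_rows", "kwargs": {
  "targets": [0.1, 0.4, 2, 0, 0.1, 0.4, 5, 0, 0.1, 0.4, 7, 0, 0.1, 0.4, 8.2, 0, 0.1, 0.4, 8.7, 0, 0.1, 0.4, 8.9, 0, 0.1, 0.4, 9.0, 0, 0.1, 0.4, 9.0, 0]
}}

```text
t: 5.22
tool_pos: [0.6271, 0.0757, 0.0513]
orientation: [1.567, 2.721, 0.002]
force: [-0.6, -0.0, -1.3]
opening: 0.0437
gripper_force: 15.0
```

{"fn": "play_rows", "kwargs": {
  "targets": [0, 0, 0, 0, 0, 0, 0, 0]
}}

```text
t: 5.38
tool_pos: [0.6269, 0.0757, 0.0512]
orientation: [1.567, 2.721, 0.002]
force: [-0.5, -0.4, -2.0]
opening: 0.0435
gripper_force: 15.0
```

{"fn": "play_rows", "kwargs": {
  "targets": [0, 0, 0.1, 0, 0, 0, 0.2, 0, 0, 0, 0.3, 0, 0, 0, 0.3, 0, 0, 0, 0.3, 0]
}}

```text
t: 5.8
tool_pos: [0.6263, 0.0755, 0.0477]
orientation: [1.568, 2.722, 0.0]
force: [-2.7, -2.0, 5.6]
opening: 0.0436
gripper_force: 15.0
```

Contact shows as 5.6 N upward, so the jar is on the floor. Releasing.

{"fn": "play_rows", "kwargs": {
  "targets": [0, 0, 0, 0, 0, 0, 0, 0, 0, 0, 0, 0, 0, 0, 0, 0],
  "grip": 5.8
}}

```text
t: 6.13
tool_pos: [0.6259, 0.0757, 0.0466]
orientation: [-1.568, -2.722, 0.0]
force: [-0.4, -0.5, 0.5]
opening: 0.0578
gripper_force: 0.0
```

{"fn": "play_rows", "kwargs": {
  "targets": [0, 0, -1, 0, 0, 0, -4, 0, 0, 0, -8, 0, 0, 0, -11, 0, 0, 0, -11, 0]
}}

```text
t: 6.55
tool_pos: [0.6305, 0.0759, 0.1666]
orientation: [1.562, 2.713, 0.011]
force: [1.1, 0.1, 1.6]
opening: 0.0579
gripper_force: 0.0
```

```bash
python3 -c "
from h import *
go([.4555,.009,.15],42)"
```

```text
shift [  3.   -18.51   1.43] roll -11.9 | cur closing dir 30.1 tcp [0.6305 0.0759 0.1666] zax [ 0.013  0.001 -1.   ] q6 -0.49
```

{"fn": "play_rows", "kwargs": {
  "targets": [0.5, -3, 1, -6, 1, -7, 1, -11, 1.7, -11, 1, -11, 2.3, -15, 1, -11, 3, -18, 1, -11, 3, -18.5, 1, -11, 3, -18.5, 1, -11, 3, -18.5, 1, -11],
  "grip": 4
}}

```text
t: 7.22
tool_pos: [0.4519, 0.0087, 0.1479]
orientation: [1.3, 2.857, 0.002]
force: [0.2, 0.3, 0.9]
opening: 0.04
gripper_force: 0.0
```

```bash
python3 -c "
from h import *
import pickle
c=cam('wrist');save(c,'w3.png');pickle.dump(c,open('w3.pkl','wb'))
go([.4555,.009,.15],42)
hsv=cv2.cvtColor(c['image'],cv2.COLOR_RGB2HSV)
m=((hsv[...,1]<60)).astype(np.uint8);n,l,s,ce=cv2.connectedComponentsWithStats(m)
for i in range(1,n):
  if s[i,4]>300:
    r=cv2.minAreaRect(cv2.findContours((l==i).astype(np.uint8),0,1)[0][0]);print(s[i],ce[i].round(),r)
print(proj(c,[.4555,.009,.018]))
"
```

```text
shift [-0.2   0.25 -0.22] roll -0.9 | cur closing dir 41.1 tcp [0.4523 0.0089 0.1478] zax [ 0.002 -0.    -1.   ] q6 -0.81
[ 280    0   55   57 2459] [307.  27.] ((307.0, 28.0), (56.0, 54.0), 90.0)
[  166   124   346   260 30078] [390. 306.] ((375.052978515625, 308.000244140625), (213.1255340576172, 404.0688781738281), 63.720359802246094)
[ 243  129   15  111 1632] [250. 183.] ((250.0, 184.0), (110.0, 14.0), 90.0)
[   0  307  171   77 8993] [ 90. 349.] ((85.0, 345.0), (76.0, 170.0), 90.0)
(np.float64(257.1039239803118), np.float64(188.1709363339243))
```

View pics/w3.png

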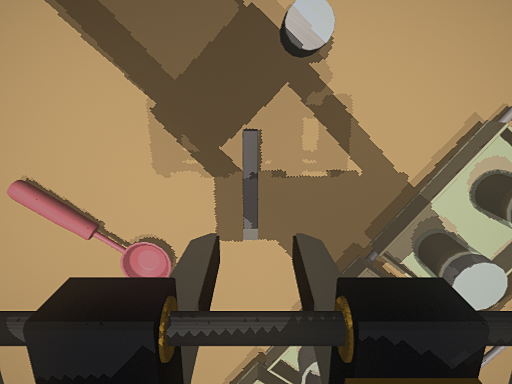

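The clip lies vertically in the image, columns 243 to 258 and rows 129 to 240, already square to the fingers.

```bash
python3 -c "
from h import *
import pickle
c=pickle.load(open('w3.pkl','rb'))
a,b=ray(c,250.5,129,.018),ray(c,250.5,240,.018);print(a,b,np.linalg.norm(a-b))
p=(a+b)/2;p[2]=.007;go(p)"
```

```text
[0.41551202 0.04593205 0.018     ] [ 0.48519676 -0.03474741  0.018     ] 0.10660739546770587
shift [-0.1  -0.38 14.08] roll None | cur closing dir 41.1 tcp [0.4523 0.0089 0.1478] zax [ 0.002 -0.    -1.   ] q6 -0.81
```

{"fn": "play_rows", "kwargs": {
  "targets": [-0.1, -0.4, 3, 0, -0.1, -0.4, 7, 0, -0.1, -0.4, 10.5, 0, -0.1, -0.4, 12.5, 0, -0.1, -0.4, 13.6, 0, -0.1, -0.4, 14, 0, -0.1, -0.4, 14, 0, -0.1, -0.4, 14, 0]
}}

```text
t: 7.93
tool_pos: [0.4501, 0.0054, 0.0082]
orientation: [1.299, 2.859, 0.001]
force: [0.7, 0.5, 0.3]
opening: 0.04
gripper_force: 0.0
```

{"fn": "play_rows", "kwargs": {
  "targets": [0, 0, 0, 0, 0, 0, 0, 0, 0, 0, 0, 0, 0, 0, 0, 0, 0, 0, 0, 0, 0, 0, 0, 0, 0, 0, 0, 0],
  "grip": 0.5
}}

```text
t: 8.52
tool_pos: [0.449, 0.0053, 0.0074]
orientation: [1.3, 2.859, 0.0]
force: [-0.3, -0.5, 5.9]
opening: 0.0135
gripper_force: 15.0
```

{"fn": "play_rows", "kwargs": {
  "targets": [0, 0, -1, 0, 0, 0, -4, 0, 0, 0, -8, 0, 0, 0, -11, 0, 0, 0, -12, 0, 0, 0, -12, 0, 0, 0, -12, 0]
}}

```text
t: 9.1
tool_pos: [0.4487, 0.0054, 0.1268]
orientation: [1.3, 2.859, 0.0]
force: [0.0, 0.4, -0.6]
opening: 0.0142
gripper_force: 15.0
```

```bash
python3 -c "
from h import *
go([.624,-.213,.13],3)"
```

```text
shift [-27.98  -1.15  -0.3 ] roll 38.1 | cur closing dir 41.1 tcp [0.4487 0.0054 0.1268] zax [ 0.001 -0.    -1.   ] q6 -0.82
```

{"fn": "play_rows", "kwargs": {
  "targets": [-2.5, -0.1, -0.3, 6, -6.5, -0.3, -0.3, 12, -10.5, -0.4, -0.3, 18, -14.5, -0.6, -0.3, 24, -18.5, -0.8, -0.3, 30, -22.5, -1, -0.3, 36, -26, -1.1, -0.3, 38, -28, -1.1, -0.3, 38]
}}

```text
t: 9.77
tool_pos: [0.624, -0.2154, 0.1258]
orientation: [-2.163, -2.273, 0.003]
force: [0.7, -0.4, 0.9]
opening: 0.0137
gripper_force: 15.0
```

{"fn": "play_rows", "kwargs": {
  "targets": [0, 0, 0, 0, 0, 0, 0, 0, 0, 0, 0, 0]
}}

```text
t: 10.02
tool_pos: [0.6227, -0.2117, 0.1271]
orientation: [-2.157, -2.278, 0.002]
force: [0.2, -0.4, 0.3]
opening: 0.0139
gripper_force: 15.0
```

```bash
python3 -c "
from h import *
c=cam('wrist');save(c,'w4.png')
go([.624,-.213,.03],3)"
```

```text
shift [-0.17  0.12  9.78] roll 0.2 | cur closing dir 3.2 tcp [ 0.623  -0.2115  0.1278] zax [-0.003  0.002 -1.   ] q6 -0.46
```

View pics/w4.png

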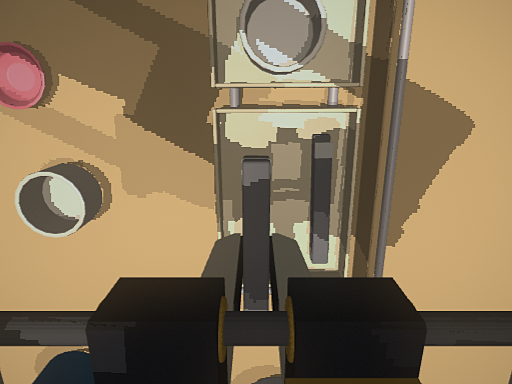

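The clip is held square to the bin, left of the stored clip at (320,200). The bin's +y rim corners are at (216,108) and (359,110), the neighbouring bin's edge is at row 86, and the loose ramekin's rim is centred at about (54,204).

```bash
python3 -c "
from h import *
c=cam('wrist')
yd=np.array([-.056,.998,0]);xd=np.array([.998,.056,0])
a,b=ray(c,216,108,.041),ray(c,359,110,.041);print(a,b,np.linalg.norm(a-b));cc=(a+b)/2-.075*yd;print('clip bin',cc)
a,b=ray(c,213,86,.041),ray(c,363,87,.041);print(a,b,np.linalg.norm(a-b));print('ram bin',(a+b)/2+.075*yd)
print('ram',ray(c,54,204,.036), 'stored clip',ray(c,320,198,.036))
p=cc-.02*xd;p[2]=.03;go(p,3.2)
p=ray(c,258,160,.13-.007+.018-.014);print('held clip +y end',p)"
```

```text
[ 0.58989762 -0.14050795  0.041     ] [ 0.69549288 -0.13611085  0.041     ] 0.10568676765978413
clip bin [ 0.64689525 -0.2131594   0.041     ]
[ 0.58741208 -0.1251667   0.041     ] [ 0.69603475 -0.11987891  0.041     ] 0.10875129406094385
ram bin [ 0.63752341 -0.04767281  0.041     ]
ram [ 0.45792965 -0.22451149  0.036     ] stored clip [ 0.67540102 -0.20714243  0.036     ]
shift [-0.31  0.37  9.86] roll -0.0 | cur closing dir 3.2 tcp [ 0.6233 -0.2115  0.1286] zax [-0.002  0.001 -1.   ] q6 -0.46
held clip +y end [ 0.6218443  -0.16093267  0.127     ]
```

{"fn": "play_rows", "kwargs": {
  "targets": [-0.2, 0.4, 2, 0, -0.2, 0.4, 5, 0, -0.2, 0.4, 7.5, 0, -0.2, 0.4, 9, 0, -0.2, 0.4, 9.6, 0, -0.2, 0.4, 9.9, 0, -0.2, 0.4, 9.9, 0, -0.2, 0.4, 9.9, 0]
}}

```text
t: 10.78
tool_pos: [0.6296, -0.2149, 0.0326]
orientation: [2.158, 2.279, 0.001]
force: [0.4, -0.4, 0.4]
opening: 0.0138
gripper_force: 15.0
```

{"fn": "play_rows", "kwargs": {
  "targets": [0, 0, 0.1, 0, 0, 0, 0.2, 0, 0, 0, 0.2, 0]
}}

```text
t: 11.03
tool_pos: [0.629, -0.2148, 0.0296]
orientation: [2.159, 2.28, 0.001]
force: [-0.3, 0.5, 0.4]
opening: 0.0137
gripper_force: 15.0
```

{"fn": "play_rows", "kwargs": {
  "targets": [0, 0, 0.1, 0, 0, 0, 0.2, 0, 0, 0, 0.3, 0, 0, 0, 0.3, 0]
}}

```text
t: 11.37
tool_pos: [0.6284, -0.2146, 0.0256]
orientation: [-2.16, -2.281, 0.0]
force: [-0.2, 0.3, 0.6]
opening: 0.0136
gripper_force: 15.0
```

{"fn": "play_rows", "kwargs": {
  "targets": [0, 0, 0, 0, 0, 0, 0, 0, 0, 0, 0, 0, 0, 0, 0, 0],
  "grip": 2.3
}}

```text
t: 11.7
tool_pos: [0.6285, -0.2146, 0.0258]
orientation: [2.16, 2.281, -0.0]
force: [0.1, 0.4, 0.2]
opening: 0.0227
gripper_force: 0.0
```

{"fn": "play_rows", "kwargs": {
  "targets": [0, 0, -1, 0, 0, 0, -4, 0, 0, 0, -8, 0, 0, 0, -12, 0, 0, 0, -12, 0, 0, 0, -12, 0]
}}

```text
t: 12.2
tool_pos: [0.6312, -0.2157, 0.1515]
orientation: [2.155, 2.275, 0.005]
force: [0.2, -0.7, -0.2]
opening: 0.0231
gripper_force: 0.0
```

```bash
python3 -c "
from h import *
go([.457,-.225,.15],3)"
```

```text
shift [ 2.000e-02 -1.744e+01  1.000e-02] roll 0.1 | cur closing dir 3.1 tcp [ 0.6312 -0.2157  0.1515] zax [ 0.008 -0.003 -1.   ] q6 -0.46
```

{"fn": "play_rows", "kwargs": {
  "targets": [0, -3, 0, 0, 0, -7, 0, 0, 0, -11, 0, 0, 0, -15, 0, 0, 0, -17.2, 0, 0, 0, -17.2, 0, 0, 0, -17.2, 0, 0, 0, -17.2, 0, 0],
  "grip": 8.5
}}

```text
t: 12.87
tool_pos: [0.4571, -0.2239, 0.1457]
orientation: [2.161, 2.281, 0.0]
force: [0.3, -0.0, 0.4]
opening: 0.0717
gripper_force: 0.0
```

```bash
python3 -c "
from h import *
import pickle
c=cam('wrist');save(c,'w5.png');pickle.dump(c,open('w5.pkl','wb'))
go([.457,-.225,.012],3)
print(proj(c,[.457,-.225,.036]))"
```

```text
shift [-0.11 -0.05 13.37] roll 0.1 | cur closing dir 3.1 tcp [ 0.4574 -0.2238  0.1457] zax [ 0.  0. -1.] q6 -0.61
(np.float64(254.98347171549142), np.float64(194.41152138613285))
```

View pics/w5.png

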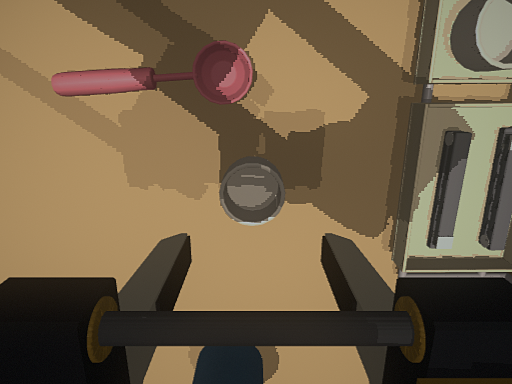

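The clip lies in its bin beside the stored one. The ramekin's rim spans columns 219 to 285 and rows 156 to 224, so its centre is at (252,191), about 2.5 mm off the prediction.

{"fn": "play_rows", "kwargs": {
  "targets": [0.1, -0.3, 3, 0, 0.1, -0.3, 7, 0, 0.1, -0.3, 10, 0, 0.1, -0.3, 12, 0, 0.1, -0.3, 13.1, 0, 0.1, -0.3, 13.4, 0, 0.1, -0.3, 13.4, 0, 0.1, -0.3, 13.4, 0]
}}

```text
t: 13.58
tool_pos: [0.455, -0.2236, 0.0131]
orientation: [2.159, 2.28, 0.001]
force: [-0.2, -0.1, 0.9]
opening: 0.0847
gripper_force: 0.0
```

{"fn": "play_rows", "kwargs": {
  "targets": [0, 0, 0, 0, 0, 0, 0, 0, 0, 0, 0, 0, 0, 0, 0, 0, 0, 0, 0, 0, 0, 0, 0, 0, 0, 0, 0, 0, 0, 0, 0, 0],
  "grip": 5
}}

```text
t: 14.25
tool_pos: [0.4539, -0.2233, 0.0123]
orientation: [2.16, 2.281, 0.0]
force: [-1.4, 0.9, 5.5]
opening: 0.0567
gripper_force: 14.9
```

{"fn": "play_rows", "kwargs": {
  "targets": [0, 0, -1, 0, 0, 0, -4, 0, 0, 0, -8, 0, 0, 0, -11, 0, 0, 0, -12, 0, 0, 0, -12, 0, 0, 0, -12, 0]
}}

```text
t: 14.83
tool_pos: [0.4536, -0.223, 0.1314]
orientation: [2.16, 2.281, 0.0]
force: [-0.3, -0.7, -2.3]
opening: 0.0572
gripper_force: 14.9
```

```bash
python3 -c "
from h import *
go([.633,-.014,.13],3.2)"
```

```text
shift [19.9  19.05  0.14] roll -0.1 | cur closing dir 3.1 tcp [ 0.4536 -0.223   0.1314] zax [ 0. -0. -1.] q6 -0.61
```

{"fn": "play_rows", "kwargs": {
  "targets": [2, 1.8, 0, 0, 4.7, 4.5, 0, 0, 7.4, 7.1, 0, 0, 10.1, 9.7, 0, 0, 12.8, 12.3, 0, 0, 15.5, 14.9, 0, 0, 18, 17.4, 0, 0, 19.9, 19, 0, 0]
}}

```text
t: 15.5
tool_pos: [0.6322, -0.0112, 0.1278]
orientation: [-2.156, -2.279, 0.004]
force: [0.3, 0.3, -1.1]
opening: 0.0573
gripper_force: 14.9
```

{"fn": "play_rows", "kwargs": {
  "targets": [0, 0, 0, 0, 0, 0, 0, 0, 0, 0, 0, 0]
}}

```text
t: 15.75
tool_pos: [0.6307, -0.0141, 0.1288]
orientation: [-2.157, -2.279, 0.005]
force: [0.0, -0.7, -0.9]
opening: 0.057
gripper_force: 14.9
```

```bash
python3 -c "
from h import *
import pickle
c=cam('wrist');save(c,'w6.png');pickle.dump(c,open('w6.pkl','wb'))
go([.633,-.014,.03],3.2)"
```

```text
shift [0.05 0.25 9.95] roll -0.1 | cur closing dir 3.1 tcp [ 0.6309 -0.0147  0.1295] zax [-0.004  0.    -1.   ] q6 -0.16
```

View pics/w6.png

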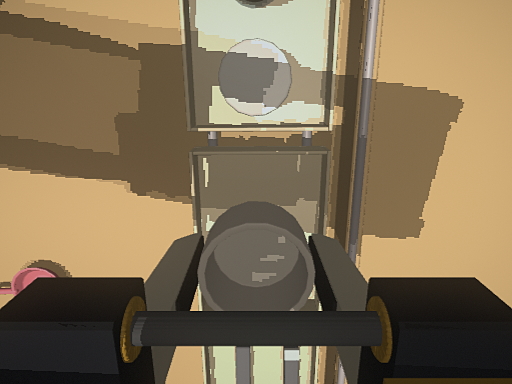

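The jar stands upright in its bin at (255,77). The ramekin is held, and the ramekin bin's +y rim runs from about (192,150) to (328,150), so its middle is at u = 260.

```bash
python3 -c "
from h import *
import pickle
c=pickle.load(open('w6.pkl','rb'))
yd=np.array([-.056,.998,0])
a,b=ray(c,192,150,.041),ray(c,328,150,.041);print(a,b,np.linalg.norm(a-b))
cc=(a+b)/2-.074*yd;print('centre',cc);p=cc+.036*yd;p[2]=.03;print(p);go(p,3.2)
print('jar bin mid',ray(c,187,129,.041),ray(c,333,129,.041))
im=c['image'][185].astype(int);print(im[185:205].tolist(),im[318:335].tolist())"
```

```text
[0.57957765 0.02440639 0.041     ] [0.68392389 0.03021901 0.041     ] 0.10450801707171313
centre [ 0.63589477 -0.0465393   0.041     ]
[ 0.63387877 -0.0106113   0.03      ]
shift [0.39 0.35 9.95] roll -0.1 | cur closing dir 3.1 tcp [ 0.6309 -0.0147  0.1295] zax [-0.004  0.    -1.   ] q6 -0.16
jar bin mid [0.57582405 0.04015702 0.041     ] [0.68580178 0.04624966 0.041     ]
[[106, 87, 61], [105, 86, 61], [105, 87, 62], [104, 86, 60], [102, 84, 59], [107, 89, 63], [211, 190, 152], [228, 206, 166], [196, 176, 141], [106, 95, 75], [74, 66, 51], [82, 73, 59], [82, 74, 59], [78, 70, 55], [104, 93, 73], [118, 106, 84], [118, 106, 85], [117, 105, 84], [114, 102, 81], [104, 91, 72]] [[116, 104, 83], [120, 108, 86], [95, 85, 69], [80, 72, 57], [79, 72, 56], [79, 72, 57], [77, 70, 56], [86, 77, 60], [111, 100, 81], [116, 105, 84], [108, 98, 78], [130, 108, 76], [137, 113, 76], [109, 90, 63], [101, 84, 59], [101, 84, 57], [104, 86, 60]]
```

{"fn": "play_rows", "kwargs": {
  "targets": [0.2, 0.2, 2, 0, 0.2, 0.2, 5, 0, 0.2, 0.2, 7, 0, 0.2, 0.2, 8, 0, 0.2, 0.2, 8, 0, 0.2, 0.2, 8, 0, 0.2, 0.2, 8, 0]
}}

```text
t: 16.38
tool_pos: [0.6355, -0.0125, 0.0536]
orientation: [2.16, 2.279, 0.002]
force: [0.6, 0.7, -1.1]
opening: 0.0572
gripper_force: 14.9
```

{"fn": "play_rows", "kwargs": {
  "targets": [0.1, 0, 0.6, 0, 0.1, 0, 1.2, 0, 0.1, 0, 1.6, 0, 0.1, 0, 1.9, 0, 0.1, 0, 2.1, 0, 0.1, 0, 2.1, 0, 0.1, 0, 2.1, 0]
}}

```text
t: 16.97
tool_pos: [0.6345, -0.0109, 0.0307]
orientation: [2.16, 2.281, -0.0]
force: [0.1, 0.0, -1.3]
opening: 0.0569
gripper_force: 14.9
```

{"fn": "play_rows", "kwargs": {
  "targets": [0, 0, 0.1, 0, 0, 0, 0.1, 0, 0, 0, 0.1, 0]
}}

```text
t: 17.22
tool_pos: [0.6347, -0.0109, 0.0304]
orientation: [2.16, 2.281, 0.0]
force: [-3.9, 1.1, 4.2]
opening: 0.0566
gripper_force: 14.9
```

Contact with the floor. Releasing with a small opening, since the fingers have little room inside the bin.

{"fn": "play_rows", "kwargs": {
  "targets": [0, 0, 0, 0, 0, 0, 0, 0, 0, 0, 0, 0, 0, 0, 0, 0],
  "grip": 6.3
}}

```text
t: 17.55
tool_pos: [0.6344, -0.011, 0.0296]
orientation: [-2.16, -2.281, 0.0]
force: [-0.9, -0.1, 0.8]
opening: 0.063
gripper_force: 0.0
```

{"fn": "play_rows", "kwargs": {
  "targets": [0, 0, -0.5, 0, 0, 0, -1.5, 0, 0, 0, -4, 0, 0, 0, -8, 0, 0, 0, -12, 0, 0, 0, -15, 0, 0, 0, -15, 0]
}}

```text
t: 18.13
tool_pos: [0.639, -0.0114, 0.1905]
orientation: [2.152, 2.273, 0.014]
force: [-0.0, -0.7, 1.9]
opening: 0.0628
gripper_force: 0.0
```

{"fn": "play_rows", "kwargs": {
  "targets": [0, -4, 0, 0, 0, -8, 0, 0, 0, -12, 0, 0, 0, -16, 0, 0, 0, -18, 0, 0, 0, -18, 0, 0, 0, -18, 0, 0, 0, -18, 0, 0]
}}

```text
t: 18.8
tool_pos: [0.4557, -0.0208, 0.1808]
orientation: [2.159, 2.279, 0.002]
force: [-0.4, -0.2, 0.1]
opening: 0.063
gripper_force: 0.0
```

```bash
python3 -c "
from h import *
c=cam('top');d=cam('scene')
a=cv2.resize(c['image'][120:260,140:350],(600,400),interpolation=cv2.INTER_CUBIC)
s=d['image'][80:300,150:450];s=cv2.resize(s,None,fx=2,fy=2)[:,:600]
cv2.imwrite('pics/end.png',cv2.resize(np.vstack([a,s[:, :600]]),(420,590))[:,:,::-1])"
```

```text
(no output)
```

View pics/end.png

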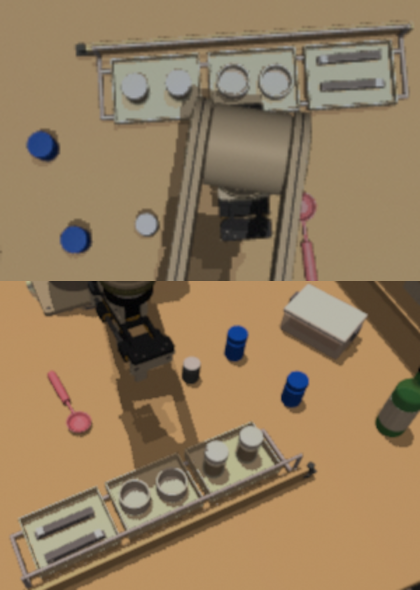

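Both views show two jars, two ramekins and two clips, each pair in its own bin. The jars and ramekins stand upright and the spoon, salt tin and blue jars have not moved.

```bash
python3 -c "
from plant import workorder
print(workorder.close_job())"
```

```text
the job is handed in; nothing more can be done
None
```

The jar, clip and ramekin are each in the bin with their own kind, jar and ramekin set down upright, and the job was handed in at about 19 s; the final pictures show nothing else moved.

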